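# Shut and bolt down the casting chamber's lid crosswise

## Task

Shut the casting chamber's sloping lid completely, then tighten its four wing screws clockwise in two passes, going crosswise each time (one screw, then the one diagonally opposite, then the other two). In the first pass turn each screw only about half way, until its wing points straight up and down the slope; in the second pass turn each until it is fully tight against its stop. Leave the jar, the eye loupe and the small carton around the chamber where they are.

Things in the scene. Friction and masses are not known exactly. Their poses are not given: they have to be found in the camera images.
- chamber: Grey desk-top casting pressure chamber, 185 x 190 mm in plan, fixed; origin under its middle, x from its low front to its high back, y to its left seen from the robot, z up. The top slopes up 25 degrees from the front (wall 90 mm high, nearest the robot) to the hinge at the back (162 mm high). Gauge and nipple on the ledge behind the hinge rise 20 mm above it.
- lid (a joint): The lid's hinge angle in rad: 0 = shut, resting on the chamber all round (the stop); positive = front edge lifted, up to 1.1. Stiff friction hinge: the lid stays where it is left; about 2 to 8 N at the tab moves it. At 0.44 the lid is level.
- lid_hinge (a point): Midpoint of the lid's hinge line, at the lid's underside at the back. Turns with the lid: x along the lid from the front edge to the hinge, y along the hinge line to the left, z the lid's outward normal (when shut 25 degrees from vertical, leaning to the chamber's front).
- lid_tab (a point): Top of the tab that stands out from the middle of the lid's front edge (rubber strip), where the lid is pushed or pulled; 195 mm from the hinge line along the lid and 11 mm above the lid's underside. The tab is 60 mm wide, 25 mm long beyond the edge of the lid, about 10 mm thick. Axes as the lid's.
- screw_near_left (a joint): Turn of the near left wing screw in rad; grows clockwise as seen from above the lid (tightening). 0 = slack, 1.25 = tight against its stop; half way (0.62) the wing points straight up and down the slope. Stays where it is left; takes about 0.1 N m. Its opposite across the lid is screw_far_right.
- screw_near_left_grip (a point): Middle of the wing of the near left screw (seen from the robot), on its axis, 26.5 mm above the lid's top face. Upright steel bar 34 mm long (point x), 10 thick (y), 22 high (z = the lid's outward normal), from 13 to 35 mm above the lid; below it a thin stem and collars under 6 mm high. Screws are 110 mm apart across, 92 along the lid (10 mm thick). Turns with the screw.
- screw_near_right (a joint): Turn of the near right wing screw in rad; grows clockwise as seen from above the lid (tightening). 0 = slack, 1.25 = tight against its stop; half way (0.62) the wing points straight up and down the slope. Stays where it is left; takes about 0.1 N m. Its opposite across the lid is screw_far_left.
- screw_near_right_grip (a point): Middle of the wing of the near right screw (seen from the robot), on its axis, 26.5 mm above the lid's top face. Upright steel bar 34 mm long (point x), 10 thick (y), 22 high (z = the lid's outward normal), from 13 to 35 mm above the lid; below it a thin stem and collars under 6 mm high. Screws are 110 mm apart across, 92 along the lid (10 mm thick). Turns with the screw.
- screw_far_left (a joint): Turn of the far left wing screw in rad; grows clockwise as seen from above the lid (tightening). 0 = slack, 1.25 = tight against its stop; half way (0.62) the wing points straight up and down the slope. Stays where it is left; takes about 0.1 N m. Its opposite across the lid is screw_near_right.
- screw_far_left_grip (a point): Middle of the wing of the far left screw (seen from the robot), on its axis, 26.5 mm above the lid's top face. Upright steel bar 34 mm long (point x), 10 thick (y), 22 high (z = the lid's outward normal), from 13 to 35 mm above the lid; below it a thin stem and collars under 6 mm high. Screws are 110 mm apart across, 92 along the lid (10 mm thick). Turns with the screw.
- screw_far_right (a joint): Turn of the far right wing screw in rad; grows clockwise as seen from above the lid (tightening). 0 = slack, 1.25 = tight against its stop; half way (0.62) the wing points straight up and down the slope. Stays where it is left; takes about 0.1 N m. Its opposite across the lid is screw_near_left.
- screw_far_right_grip (a point): Middle of the wing of the far right screw (seen from the robot), on its axis, 26.5 mm above the lid's top face. Upright steel bar 34 mm long (point x), 10 thick (y), 22 high (z = the lid's outward normal), from 13 to 35 mm above the lid; below it a thin stem and collars under 6 mm high. Screws are 110 mm apart across, 92 along the lid (10 mm thick). Turns with the screw.
- powder_jar: Bystander: white jar, 41 mm across and 100 mm tall, standing loose beside the chamber; origin under its foot, z up.
- eye_loupe: Bystander: black cup-shaped eye loupe, 41 mm across, 30 mm tall, loose; origin under its foot.
- saw_blade_box: Bystander: small pale carton 40 x 62 x 17 mm, loose, behind the chamber; origin under its middle.

How it is judged:
By the outcome, as a careful person would: the job done as asked, in the order asked, and still so for the second after the job is handed in, with the robot touching nothing.
It also fails if it takes over 72 s, if anything falls off the work surface, if the arm or the gripper's body presses on something with over 40 N, if the wrist force passes 120 N, or if a joint passes its speed limit or range.

## Robot

A 6-joint arm with a two-finger parallel gripper is mounted at the origin on a cart in front of the work surface, level with it; the furniture and walls round the work are solid. World frame = base frame: x ahead of the robot, y to its left, z up, the work surface at z = 0. Lengths are in m, angles in rad, forces in N, time in s.
With the tool pointing down it reaches from about 0.35 to 0.975 m from the base axis. Payload 4.9 kg.
Tool frame: the origin (TCP) lies between the finger pads; the fingertips stand 14 mm ahead of it and the grasp point (between the pads) lies 5 mm behind it (manip.tcp_to_tips is the distance from the TCP to the fingertips, in m); z points along the fingers, y is the line along which they close (so a half turn about z gives the same grasp; the last joint's range is limited). The gripper opens to 85 mm and grips with 20 to 120 N. Pads are 22 mm wide; open, the fingers measure 114 mm over their backs; the gripper's body (76 mm by 85 mm) begins 54 mm behind the grasp point. The pads swing forward as they close: fully open they stand 13 mm farther back than shut.
Start: joints at [1.002, 0.053, 1.613, -0, 1.476, -0.119], TCP at [0.272, 0.563, 0.211] pointing down, gripper open.
Joint ranges: [-3.01, 3.01], [-1.01, 2.22], [0.06, 2.58], [-1.02, 4.17], [0.09, 2.62], [-3.14, 3.14]. Speed limits (rad/s): [2.57, 2.57, 3.14, 3.14, 3.14, 3.14].

## Interface

Orientations are given as a unit quaternion [w, x, y, z].
In Python, from plant import manip gives the robot as it stands.
- The arm moves only by the tool servo_tool, never from a script. Its argument "moves" is a list that holds one entry, the list of rows, each a list of 7 numbers: the shift along the tool's x, y, z in mm, then the turn, a rotation vector about the tool's x, y, z in degrees, then the finger opening in mm, from 0 to 85.4. In form: [[[x, y, z, ax, ay, az, fingers], ...]]. A call has 1 to 12 rows; each row shifts and turns the commanded pose from where the row before left it, along the tool's axes as they then stand; what a row does not reach is not made up. A row lasts 1/8 s, in which the tool goes at most 62.5 mm and 10.7 degrees, less where a joint would pass 70% of its speed; a pose out of reach is approached as far as the arm can. A call with a gripper value outside its range is refused whole. The fingers move at their own pace and stop on an object; the grip force is fixed at half the most. Time passes only in rows, so rows that do not move let the fingers close. It gives the time, the measured TCP pose, the force, the opening and the grip force at its end, in the units of the state.
- manip.state(): the state, without advancing time (a new reading comes with each control period).
- manip.grab_frame(name): name is "scene" or "side" or "wrist"; returns a dict with "image" (480x640x3 uint8, blue, green, red), "mtx" (3x3 intrinsics, pixels), "eye" and "rotation" of the camera in the world. Camera axes: x right, y down, z forward; pixel columns grow to the right and rows downward; lengths in m; the calibration is good to about 2 mm. A picture is of the moment at which its call begins. There is no depth.
- manip.job_done(): hands the job in; it is judged then, once.
The state is a dict: "time": time; "joint_pos": joint angles; "joint_vel": joint speeds; "joint_efforts": joint torques, N m; "tool_pos": TCP position; "tool_rot": TCP orientation; "contact_force": force on the tool from outside, world axes, zero at the start; "ft_torque": the same for the moment, N m; "gripper_width": opening from 0.0 (shut) to 1.0 (fully open); "grasp_force": force on a finger pad.
Only numpy, scipy, OpenCV 4.12 (cv2) and the standard library are available. Lean on these libraries where they do the work, as an engineer would, in place of code of your own. Each camera call takes 0.05 s, during which the arm holds its last target. There are 200 camera calls.

## Working session

There is one attempt and no reset: what is moved stays moved. The work goes in short steps, Python scripts to look and compute and a tool call to move; the robot and the scene stay as the last step left them, time stands still between calls to the robot, and variables do not carry over. Pictures are saved under pics/ and viewed, at most 10 in all, crops included, and the job is handed in when it is done.

Besides the shell and the picture viewer there is one more tool, called after "Call:" as a command line: name --argument value ..., lists and objects as JSON in quotes. servo_tool: Moves the arm, as the interface text tells. Its arguments: {"type":"object","properties":{"moves":{"type":"array"}},"required":["moves"]}

```bash
ls; mkdir -p pics; cat > h.py <<'E'
import numpy as np, cv2
from plant import manip
def grab(n,fn=None):
    f=manip.grab_frame(n)
    if fn: cv2.imwrite('pics/'+fn,f['image'])
    return f
E
python3 - <<'E'
from h import *
for n in("scene","side"):
    f=grab(n,n+'0.png'); print(n,np.round(f['mtx'],1).tolist(),np.round(f['eye'],3),np.round(f['rotation'],3).tolist())
    np.savez(n+'0.npz',**f)
s=manip.state(); print(s)
E
```

```text
pics
scene [[496.0, 0.0, 323.5], [0.0, 496.0, 236.9], [0.0, 0.0, 1.0]] [0.54  0.519 0.775] [0.013, -0.042, 0.938, -0.343]
side [[581.7, 0.0, 319.7], [0.0, 581.7, 256.3], [0.0, 0.0, 1.0]] [-0.075  0.333  0.487] [0.267, -0.439, 0.723, -0.461]
{'time': 0.1, 'joint_pos': array([ 1.00202551e+00,  5.33145327e-02,  1.61416579e+00,  7.51612764e-06,
        1.47601066e+00, -1.18987145e-01]), 'joint_vel': array([-0.00027522, -0.00074896, -0.00463995,  0.00122617, -0.00216958,
        0.00115206]), 'joint_efforts': array([ 8.55388225e-04, -3.94896662e+01, -3.71367109e+01, -1.21076264e-04,
        3.85542095e-03, -2.97869633e-05]), 'tool_pos': array([0.2713915 , 0.56232577, 0.20936588]), 'tool_rot': array([-3.23525289e-04,  2.23001172e-01,  9.74817714e-01, -8.92335463e-04]), 'contact_force': array([ 0.31204334,  0.09579543, -0.23390704]), 'ft_torque': array([-0.04073237,  0.03657246, -0.02005349]), 'grasp_force': 0.0, 'gripper_width': 1.000386013391853}
```

View pics/scene0.png

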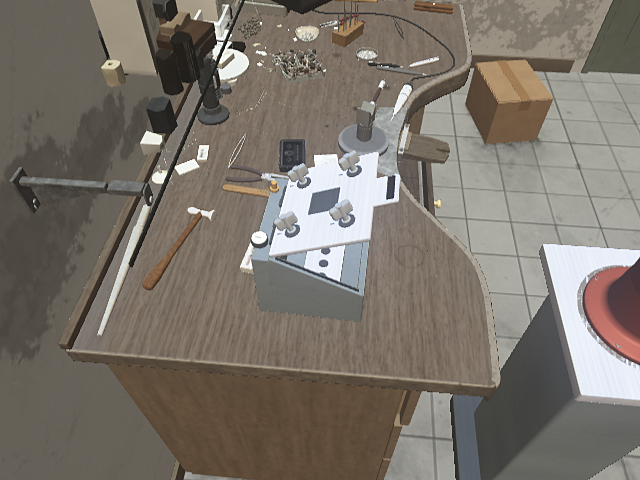

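View pics/side0.png

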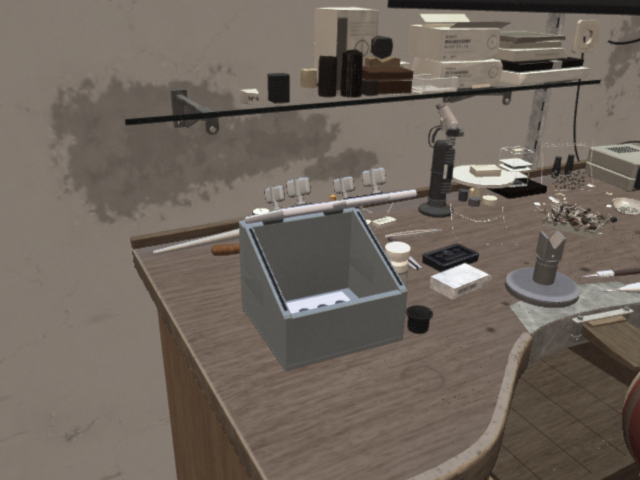

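```bash
cat >> h.py <<'E'
from scipy.spatial.transform import Rotation as R
def q(w): return R.from_quat(np.r_[w[1:],w[0]])
def ray(f,px):
    d=np.linalg.inv(f['mtx'])@np.r_[px,1.]; return q(f['rotation']).apply(d/np.linalg.norm(d))
def onz(f,px,z):
    d=ray(f,px); return f['eye']+d*(z-f['eye'][2])/d[2]
def proj(f,P):
    p=(np.atleast_2d(P)-f['eye'])@q(f['rotation']).as_matrix()@f['mtx'].T; return p[:,:2]/p[:,2:]
def tri(f,a,g,b):
    A=[];B=[]
    for h,p in((f,a),(g,b)):
        d=ray(h,p); M=np.eye(3)-np.outer(d,d); A.append(M);B.append(M@h['eye'])
    return np.linalg.lstsq(np.vstack(A),np.hstack(B),rcond=None)[0]
E
python3 - <<'E'
from h import *
s=dict(np.load('scene0.npz')); d=dict(np.load('side0.npz'))
for f in(s,d): print(q(f['rotation']).as_matrix().round(2).tolist())
print('tcp',proj(s,[.272,.563,.211]),proj(d,[.272,.563,.211]))
print('side z0',[onz(d,p,0).round(3).tolist() for p in((288,361),(402,339))],'z.09',[onz(d,p,.09).round(3).tolist() for p in((286,319),(406,291))])
print('scene z.09',onz(s,(362,291),.09).round(3), 'z0',onz(s,(362,318),0).round(3),onz(s,(260,308),0).round(3))
for n,f in(('s',s),('d',d)):
    y0,y1,x0,x1=(140,330,225,415) if n=='s' else (150,370,230,450)
    cv2.imwrite(f'pics/crop_{n}.png',cv2.resize(f['image'][y0:y1,x0:x1],None,fx=3,fy=3,interpolation=cv2.INTER_CUBIC)[:600])
a=cv2.imread('pics/crop_s.png');b=cv2.imread('pics/crop_d.png');print(a.shape,b.shape)
E
```

```text
[[-1.0, -0.07, 0.05], [-0.09, 0.76, -0.64], [0.0, -0.65, -0.76]]
[[-0.47, -0.39, 0.79], [-0.88, 0.19, -0.43], [0.02, -0.9, -0.43]]
tcp [[656.10131842 767.67686142]] [[-415.71097881  567.8630407 ]]
side z0 [[0.536, 0.046, 0.0], [0.51, -0.131, 0.0]] z.09 [[0.507, 0.062, 0.09], [0.499, -0.122, 0.09]]
scene z.09 [0.514 0.054 0.09 ] z0 [0.509 0.051 0.   ] [0.695 0.047 0.   ]
(570, 570, 3) (600, 660, 3)
```

View pics/crop_s.png

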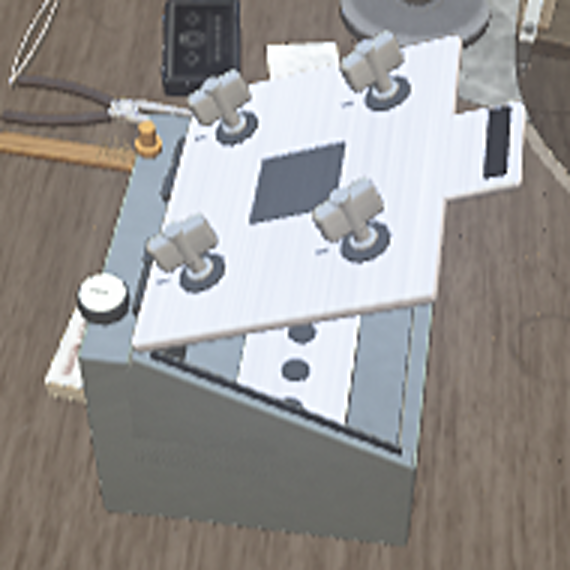

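View pics/crop_d.png

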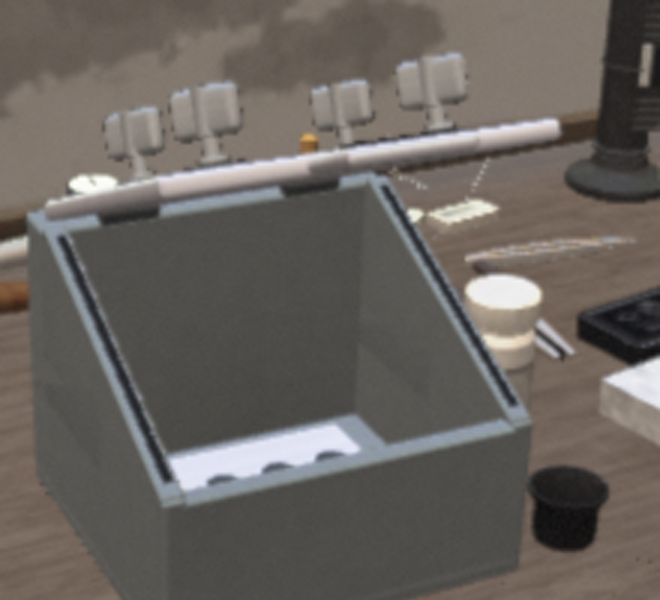

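```bash
cat > model.py <<'E'
from h import *
A0=np.deg2rad(25)
HX=-.0925+.072/np.tan(A0)
def ch(p,P):  # chamber->world; p=x,y,yaw
    P=np.atleast_2d(P); return R.from_euler('z',p[2]).apply(P)+[p[0],p[1],0]
def lid(th,s,y,z,hx=HX,hz=.162):
    a=A0-th; return [hx-s*np.cos(a)-z*np.sin(a),y,hz-s*np.sin(a)+z*np.cos(a)]
E
python3 - <<'E'
from model import *
from scipy.optimize import least_squares
s=dict(np.load('scene0.npz')); d=dict(np.load('side0.npz'))
c=[(d,(-.0925,.095,.09),(285,318.3)),(s,(-.0925,.095,.09),(362.3,295.7)),(d,(-.0925,-.095,.09),(406.7,290)),(s,(-.0925,.095,0),(360,321)),
(s,(.0925,.095,0),(260,310)),(s,(.0925,.095,.162),(253.3,259.3)),(d,(HX,.095,.162),(240,221.7)),(d,(HX,-.095,.162),(356.7,209.3))]
L=[(.5,1,(370,240)),(0,1,(270,255.7)),(.5,-1,(379.3,152.7)),(2,.03,(398.3,201.7)),(2,-.03,(400,174.3))]
def res(p,full=0):
    r=[proj(f,ch(p,P))[0]-u for f,P,u in c]
    for k,y,u in L:
        sl={.5:p[4],0:p[6],2:p[4]+.025}[k]; yy=y*p[5] if abs(y)==1 else y
        r.append(proj(s,ch(p,lid(p[3],sl,yy,.010)))[0]-u)
    return np.array(r) if full else np.ravel(r)
o=least_squares(res,[.6,-.035,-.05,.44,.175,.095,0],loss='soft_l1')
print(o.x.round(4)); print(res(o.x,1).round(1).tolist())
np.save('fit.npy',o.x)
p=o.x
for i,P in enumerate([lid(p[3],.195,0,.011),lid(p[3],0,0,0)]): print(ch(p,P).round(4))
# wings: centre pixel per view, triangulate
S=dict(NL=(348,208),NR=(372,58),FL=(184,244),FR=(220,98)); D=dict(NL=(206,112),NR=(431,80),FL=(134,132),FR=(341,104))
for k in S:
    P=tri(s,(225+S[k][0]/3,140+S[k][1]/3),d,(230+D[k][0]/3,150+D[k][1]/3))
    print(k,P.round(4),R.from_euler('z',-p[2]).apply(P-[p[0],p[1],0]).round(4))
E
```

```text
[ 0.5989 -0.0351 -0.0368  0.8196  0.1771  0.0966  0.0078]
[[-0.8, -0.2], [2.3, 0.0], [0.7, -0.9], [1.2, 2.7], [-0.8, 2.3], [-3.9, -1.9], [2.3, 2.7], [-0.2, -3.1], [5.8, -0.7], [-0.0, -0.0], [3.3, -1.8], [-3.7, 0.9], [-4.1, 0.8]]
[[ 0.4841 -0.0308  0.2451]]
[[ 0.6607 -0.0373  0.162 ]]
NL [0.5564 0.0201 0.2465] [-0.0444  0.0536  0.2465]
NR [ 0.551  -0.0896  0.2476] [-0.0459 -0.0563  0.2476]
FL [0.6393 0.0174 0.2099] [0.0385 0.0539 0.2099]
FR [ 0.6343 -0.0928  0.2098] [ 0.0375 -0.0564  0.2098]
```

```bash
cat >> model.py <<'E'
p=np.load('fit.npy')[:4]; p[1]-=.001
def tool(tilt,yaw,flip=1):
    """tool rot: z into lid (tilt rad from vertical), x along +slope*flip turned by yaw (about lid normal, ccw from above)"""
    n=np.array([-np.sin(tilt),0,np.cos(tilt)]); B=np.c_[[np.cos(tilt),0,np.sin(tilt)],[0,-1,0],-n]  # x,y,z
    return R.from_euler('z',p[2])*R.from_rotvec(n*yaw)*R.from_matrix(B)*R.from_euler('z',0 if flip>0 else np.pi)
def rows(P0,R0,P1,R1,n):
    rv=(R0.inv()*R1).as_rotvec(); out=[]
    for k in range(n):
        Rk=R0*R.from_rotvec(rv*k/n); out.append(np.r_[Rk.inv().apply(P1-P0)/n*1000,np.rad2deg(rv/n)].round(1))
    return out
def cur():
    s=manip.state(); return s['tool_pos'],q(s['tool_rot'])
E
python3 - <<'E'
from model import *
P,Q=cur()
for fl in(1,-1):
    T=tool(A0,0,fl)
    for r in rows(P,Q,np.array([.482,-.032,.31]),T,12): print(r.tolist())
    print()
n=R.from_euler('z',p[2]).apply([0,0,1])
T=tool(A0,0,1); print(T.as_matrix().round(3).tolist())
print('down 100mm in tool',T.inv().apply([-.008,0,-.1]).round(4))
E
```

```text
[-37.3, -37.0, -8.3, -2.8, 0.6, 12.8]
[-44.4, -27.4, -10.4, -2.8, 0.6, 12.8]
[-49.2, -16.4, -11.9, -2.8, 0.6, 12.8]
[-51.4, -4.5, -13.0, -2.8, 0.6, 12.8]
[-50.9, 7.6, -13.5, -2.8, 0.6, 12.8]
[-47.8, 19.3, -13.3, -2.8, 0.6, 12.8]
[-42.1, 30.0, -12.6, -2.8, 0.6, 12.8]
[-34.3, 39.1, -11.3, -2.8, 0.6, 12.8]
[-24.6, 46.2, -9.4, -2.8, 0.6, 12.8]
[-13.7, 50.9, -7.2, -2.8, 0.6, 12.8]
[-2.0, 53.0, -4.7, -2.8, 0.6, 12.8]
[9.8, 52.3, -2.1, -2.8, 0.6, 12.8]

[-37.3, -37.0, -8.3, -0.4, -2.1, -1.9]
[-36.3, -38.2, -7.3, -0.4, -2.1, -1.9]
[-35.3, -39.3, -6.3, -0.4, -2.1, -1.9]
[-34.1, -40.5, -5.4, -0.4, -2.1, -1.9]
[-32.9, -41.6, -4.5, -0.4, -2.1, -1.9]
[-31.6, -42.6, -3.6, -0.4, -2.1, -1.9]
[-30.3, -43.6, -2.9, -0.4, -2.1, -1.9]
[-28.9, -44.6, -2.1, -0.4, -2.1, -1.9]
[-27.4, -45.6, -1.5, -0.4, -2.1, -1.9]
[-25.9, -46.5, -0.9, -0.4, -2.1, -1.9]
[-24.4, -47.3, -0.3, -0.4, -2.1, -1.9]
[-22.7, -48.1, 0.2, -0.4, -2.1, -1.9]

[[0.906, -0.037, 0.422], [-0.033, -0.999, -0.016], [0.423, -0.0, -0.906]]
down 100mm in tool [-0.0495  0.0003  0.0873]
```

Call:
servo_tool --moves '[[[-37,-37,-8,-0.4,-2.1,-1.9,0],[-36,-38,-7,-0.4,-2.1,-1.9,0],[-35,-39,-6,-0.4,-2.1,-1.9,0],[-34,-40.5,-5.4,-0.4,-2.1,-1.9,0],[-33,-41.6,-4.5,-0.4,-2.1,-1.9,0],[-31.6,-42.6,-3.6,-0.4,-2.1,-1.9,0],[-30.3,-43.6,-2.9,-0.4,-2.1,-1.9,0],[-28.9,-44.6,-2.1,-0.4,-2.1,-1.9,0],[-27.4,-45.6,-1.5,-0.4,-2.1,-1.9,0],[-25.9,-46.5,-0.9,-0.4,-2.1,-1.9,0],[-24.4,-47.3,-0.3,-0.4,-2.1,-1.9,0],[-22.7,-48,0.2,-0.4,-2.1,-1.9,0]]]'

```text
time: 1.6
tool_pos: [0.4786, -0.0328, 0.3126]
tool_rot: [0.221, 0.021, 0.975, -0.008]
contact_force: [0.9, 1.4, -0.5]
gripper_width: -0.0
grasp_force: 0.0
```

Call:
servo_tool --moves '[[[6.7,0,13.4,0,0,0,0],[6.7,0,13.4,0,0,0,0],[6.7,0,13.4,0,0,0,0],[6.7,0,13.4,0,0,0,0],[6.7,0,13.4,0,0,0,0],[6.7,0,13.4,0,0,0,0]]]'

```text
time: 2.35
tool_pos: [0.4729, -0.0305, 0.221]
tool_rot: [0.214, 0.021, 0.977, -0.007]
contact_force: [-46.2, 4.0, 20.1]
gripper_width: -0.0
grasp_force: 18.8
```

```bash
python3 - <<'E'
from model import *
f=grab('side'); cv2.imwrite('pics/push.png',cv2.resize(f['image'][100:400,200:500],None,fx=2,fy=2))
P,Q=cur(); print(P,Q.as_matrix().round(3).tolist(),manip.state()['joint_pos'].round(2))
E
```

```text
[ 0.47286861 -0.03046971  0.21852788] [[-0.908, 0.044, 0.418], [0.038, 0.999, -0.023], [-0.418, -0.005, -0.908]] [-0.28 -0.69  2.23  0.1   1.19 -1.83]
```

View pics/push.png

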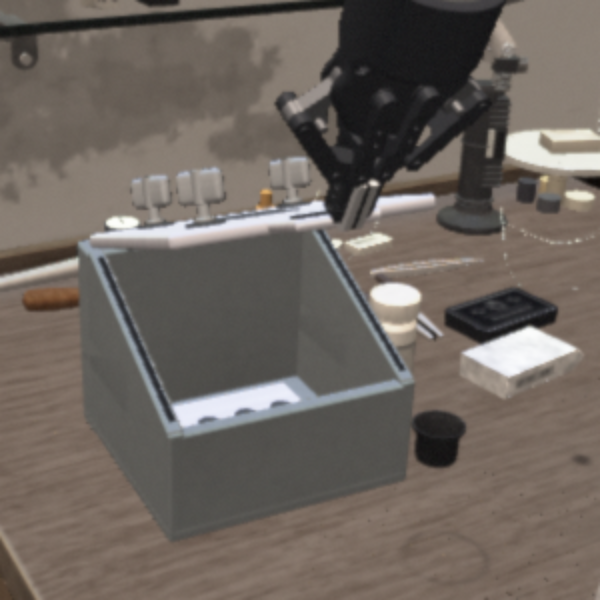

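Call:
servo_tool --moves '[[[5,0,-9,0,0,0,0],[0,0,0,0,0,0,0]]]'

```text
time: 2.65
tool_pos: [0.4688, -0.0312, 0.2298]
tool_rot: [0.222, 0.022, 0.975, -0.008]
contact_force: [-0.1, -0.1, -0.6]
gripper_width: -0.001
grasp_force: 0.0
```

Call:
servo_tool --moves '[[[2.6,0,7,0,0,0,0],[2.6,0,7,0,0,0,0],[5.1,0,8,0,0,0,0],[5.1,0,8,0,0,0,0],[4,0,7.6,0,0,0,0],[4,0,7.6,0,0,0,0]]]'

```text
time: 3.4
tool_pos: [0.4665, -0.0314, 0.1768]
tool_rot: [0.22, 0.022, 0.975, -0.008]
contact_force: [-3.0, 0.5, 1.7]
gripper_width: 0.001
grasp_force: 1.4
```

Smooth. Continue on the arc.

Call:
servo_tool --moves '[[[4.3,0,11,0,0,0,0],[4.3,0,11,0,0,0,0],[3,0,11.6,0,0,0,0],[3,0,11.6,0,0,0,0],[1.3,0,9,0,0,0,0],[1.3,0,9,0,0,0,0]]]'

```text
time: 4.15
tool_pos: [0.4788, -0.0324, 0.113]
tool_rot: [0.221, 0.022, 0.975, -0.008]
contact_force: [-1.3, -0.6, 1.5]
gripper_width: 0.002
grasp_force: 0.5
```

Call:
servo_tool --moves '[[[0.5,0,4,0,0,0,0],[0.3,0,3,0,0,0,0],[0,0,2,0,0,0,0],[0,0,0,0,0,0,0]]]'

```text
time: 4.65
tool_pos: [0.4818, -0.0326, 0.1051]
tool_rot: [0.221, 0.022, 0.975, -0.008]
contact_force: [-0.6, -0.0, 0.2]
gripper_width: -0.0
grasp_force: 0.0
```

Call:
servo_tool --moves '[[[0,0,2,0,0,0,0],[0,0,2,0,0,0,0],[0,0,1,0,0,0,0],[0,0,1,0,0,0,0]]]'

```text
time: 5.15
tool_pos: [0.4841, -0.0327, 0.0994]
tool_rot: [0.22, 0.022, 0.975, -0.008]
contact_force: [-0.8, 0.0, 1.1]
gripper_width: 0.004
grasp_force: 0.5
```

Call:
servo_tool --moves '[[[0,0,1.5,0,0,0,0],[0,0,1.5,0,0,0,0],[0,0,1.5,0,0,0,0]]]'

```text
time: 5.52
tool_pos: [0.4861, -0.0328, 0.0953]
tool_rot: [0.22, 0.022, 0.975, -0.008]
contact_force: [-0.8, -0.2, 0.3]
gripper_width: -0.001
grasp_force: 0.5
```

```bash
python3 - <<'E'
from model import *
f=grab('side'); g=grab('scene')
cv2.imwrite('pics/chk.png',np.hstack([cv2.resize(f['image'][150:400,220:420],(400,500)),cv2.resize(g['image'][140:340,240:400],(400,500))]))
E
```

```text
(no output)
```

View pics/chk.png

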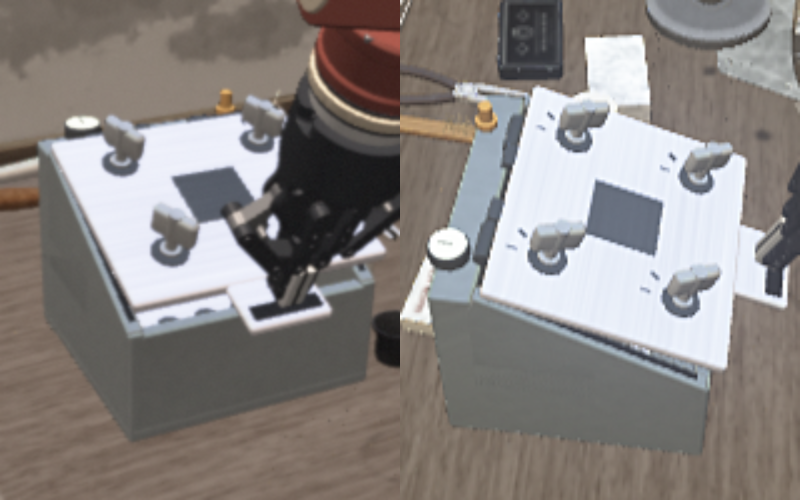

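Call:
servo_tool --moves '[[[0.2,0,2.5,0,0,0,0],[0.2,0,2.5,0,0,0,0],[0,0,2,0,0,0,0],[0,0,1.5,0,0,0,0]]]'

```text
time: 6.12
tool_pos: [0.4893, -0.033, 0.0873]
tool_rot: [0.22, 0.022, 0.975, -0.008]
contact_force: [-1.0, -0.9, 1.0]
gripper_width: 0.003
grasp_force: 0.5
```

Call:
servo_tool --moves '[[[0,0,2,0,0,0,0],[0,0,1.5,0,0,0,0],[0,0,1.5,0,0,0,0],[0,0,1,0,0,0,0]]]'

```text
time: 6.62
tool_pos: [0.492, -0.0332, 0.0821]
tool_rot: [0.22, 0.022, 0.975, -0.008]
contact_force: [-1.2, 1.1, 1.3]
gripper_width: -0.003
grasp_force: 0.5
```

```bash
python3 - <<'E'
from model import *
f=grab('side'); g=grab('scene'); np.savez('side1.npz',**f); np.savez('scene1.npz',**g)
P,Q=cur(); T=P+.014*Q.as_matrix()[:,2]; print(T)
for n,h in(('d',f),('s',g)):
    u=proj(h,[T,P]); print(n,u.round(1).tolist())
    cv2.circle(h['image'],tuple(u[0].round().astype(int)),2,(0,0,255),-1)
    for P_ in ch(p,[(-.0925,.095,.09),(-.0925,-.095,.09),(-.0925,.095,0)]): cv2.circle(h['image'],tuple(proj(h,P_)[0].round().astype(int)),2,(0,255,0),-1)
cv2.imwrite('pics/chk2.png',np.hstack([cv2.resize(f['image'][170:370,230:430],(400,400),interpolation=2),cv2.resize(g['image'][140:340,240:440],(400,400),interpolation=2)]))
E
```

```text
[ 0.49803284 -0.03353194  0.06948977]
d [[352.5, 318.4], [355.0, 312.6]]
s [[372.3, 257.5], [376.3, 253.6]]
```

View pics/chk2.png

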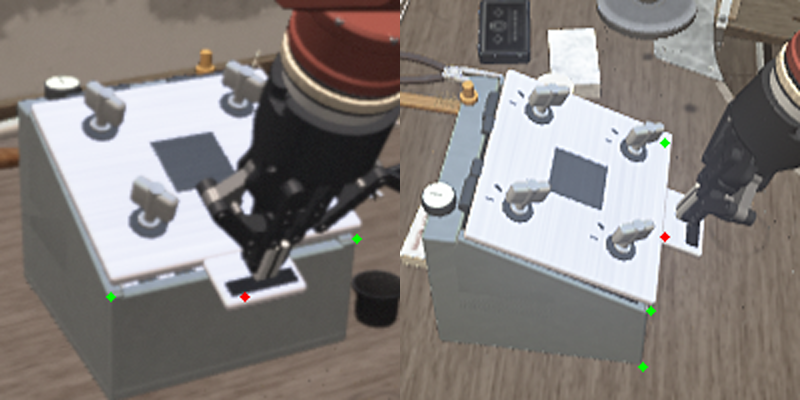

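```bash
python3 - <<'E'
from model import *
s=dict(np.load('scene1.npz')); d=dict(np.load('side1.npz'))
P,Q=cur(); print(P, manip.tcp_to_tips)
t=tri(s,(384,248),d,(361,307.5)); print('tip',t,Q.inv().apply(t-P), proj(s,t),proj(d,t))
# tab strip centre, lid corners (side FL corner, scene FL corner)
t=tri(s,(240+(692-400)/2,140+235/2),d,(230+262/2,170+280/2)); print('strip',t)
t=tri(s,(240+(653-400)/2,140+302/2),d,(230+112/2,170+278/2)); print('lidFL',t)
t=tri(s,(362.3,295.7),d,(285,318.3)); print('chFL',t)
E
```

```text
[ 0.49201864 -0.03317561  0.08212711] 0.014
tip [ 0.47981447 -0.03471306  0.0965291 ] [ 0.00474834 -0.00219028 -0.0182038 ] [[383.9582555  248.31268695]] [[361.30261037 307.20803089]]
strip [ 0.4748362  -0.02594253  0.09227233]
lidFL [0.50770544 0.06222621 0.1039202 ]
chFL [0.51350272 0.06079058 0.08665418]
```

```bash
python3 - <<'E'
from model import *
d=dict(np.load('side1.npz'))
a=np.array([0.4729,-.0305,.2185]); z=np.array([.418,-.023,-.908])
for k in(-.02,-.01,0,.014): print(k,proj(d,a+k*z).round(1))
s=manip.state(); print(s['tool_pos'],s['joint_pos'].round(3),s['gripper_width'])
w=grab('wrist'); print(w['eye'],q(w['rotation']).as_matrix().round(2).tolist()); cv2.imwrite('pics/wrist.png',w['image'])
E
```

```text
-0.02 [[370.7 212.2]]
-0.01 [[368.6 218.1]]
0 [[366.4 223.9]]
0.014 [[363.6 231.7]]
[ 0.49201864 -0.03317561  0.08212711] [-0.276 -0.499  2.347  0.122  0.861 -1.86 ] 0.001456001087651924
[ 0.36056806 -0.02652351  0.199765  ] [[0.05, 0.75, 0.66], [1.0, -0.03, -0.04], [-0.01, 0.66, -0.75]]
```

View pics/wrist.png

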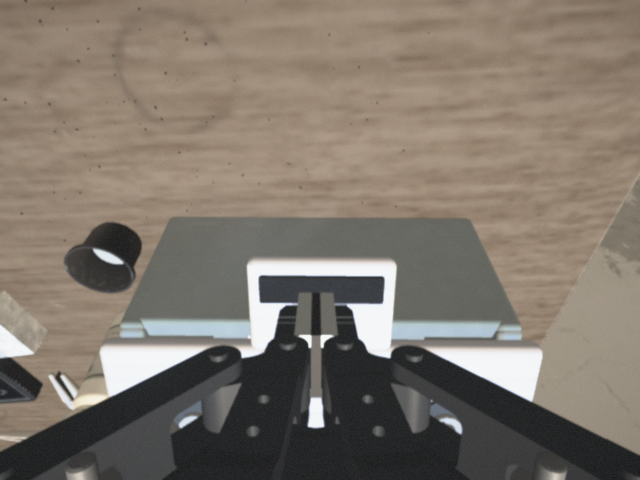

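```bash
python3 - <<'E'
from model import *
w=grab('wrist'); P,Q=cur(); z=Q.as_matrix()[:,2]
for k in(-.03,-.02,-.01,0,.014): print(k,proj(w,P+k*z).round(1))
print('z0',onz(w,(472,218),0).round(4),onz(w,(172,218),0).round(4),'z.09',onz(w,(520,326),.09).round(4),onz(w,(122,324),.09).round(4))
print('model',ch(p,[(-.0925,.095,0),(-.0925,-.095,0)]).round(4).tolist())
E
```

```text
-0.03 [[316.  323.6]]
-0.02 [[315.9 312. ]]
-0.01 [[315.9 301.7]]
0 [[315.9 292.6]]
0.014 [[315.9 281.4]]
z0 [0.5165 0.0657 0.    ] [ 0.5088 -0.128  -0.    ] z.09 [0.5098 0.0597 0.09  ] [ 0.5018 -0.1232  0.09  ]
model [[0.5099, 0.0623, 0.0], [0.503, -0.1276, 0.0]]
```

Call:
servo_tool --moves '[[[0,0,2,0,0,0,0],[0,0,1.5,0,0,0,0],[0,0,1.5,0,0,0,0],[0,0,1,0,0,0,0]]]'

```text
time: 7.32
tool_pos: [0.4945, -0.0333, 0.0766]
tool_rot: [0.22, 0.022, 0.975, -0.008]
contact_force: [-1.1, -0.1, 0.3]
gripper_width: 0.0
grasp_force: 0.5
```

Call:
servo_tool --moves '[[[0,0,1.5,0,0,0,0],[0,0,1.5,0,0,0,0],[0,0,1,0,0,0,0],[0,0,1,0,0,0,0]]]'

```text
time: 7.82
tool_pos: [0.4961, -0.0334, 0.0736]
tool_rot: [0.219, 0.021, 0.976, -0.008]
contact_force: [-24.7, 1.1, 25.6]
gripper_width: -0.002
grasp_force: 16.6
```

Call:
servo_tool --moves '[[[0,0,-3,0,0,0,0],[0,0,-20,0,0,0,30],[0,0,-40,0,0,0,30],[0,0,-40,0,0,0,30],[0,0,0,0,0,0,30]]]'

```text
time: 8.45
tool_pos: [0.4542, -0.0315, 0.17]
tool_rot: [0.225, 0.022, 0.974, -0.009]
contact_force: [0.3, 0.2, -0.0]
gripper_width: 0.35
grasp_force: 0.0
```

```bash
python3 - <<'E'
from model import *
f=grab('side'); g=grab('scene'); np.savez('side2.npz',**f); np.savez('scene2.npz',**g)
P,Q=cur(); z=Q.as_matrix()[:,2]; print(P,manip.state()['gripper_width'])
T=P+.014*z
for n,h in(('d',f),('s',g)):
    u=proj(h,T); print(u)
    cv2.circle(h['image'],tuple(u[0].round().astype(int)),1,(0,0,255),-1)
a=cv2.resize(f['image'][160:360,230:430],(400,400),interpolation=2);b=cv2.resize(g['image'][140:340,250:450],(400,400),interpolation=2)
cv2.imwrite('pics/chk3.png',np.hstack([a,b]))
E
```

```text
[ 0.4525823  -0.03087883  0.16529823] 0.3531608758936483
[[370.21717558 276.700116  ]]
[[399.99411925 229.67728942]]
```

View pics/chk3.png

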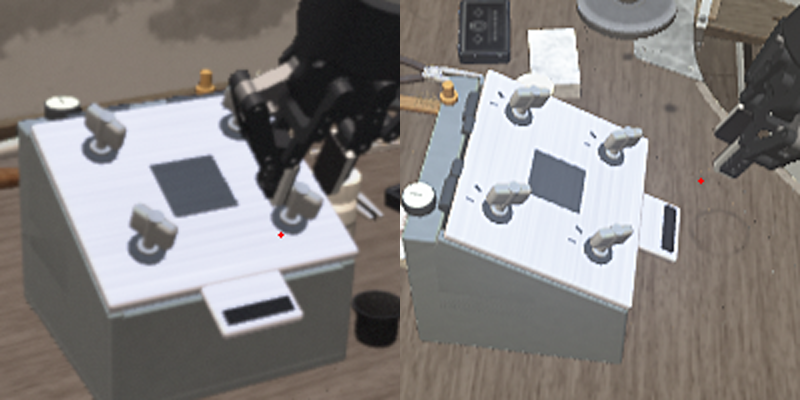

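```bash
python3 - <<'E'
from model import *
from scipy.optimize import least_squares
s=dict(np.load('scene2.npz')); d=dict(np.load('side2.npz')); P,Q=cur(); print(P)
C=lambda u:(250+(u[0]-400)/2,140+u[1]/2); D=lambda u:(230+u[0]/2,160+u[1]/2)
for a,b in(((718,137),(277,203)),((728,172),(330,190)),((728,172),(277,203)),((718,137),(330,190)),((723,155),(303,196))):
    t=tri(s,C(a),d,D(b)); print(t.round(4),'tool',Q.inv().apply(t-P).round(4),'res',(proj(s,t)[0]-C(a)).round(1))
for k,a,b in(('strip',(668,228),(262,310)),('lidFL',(630,306),(110,305)),('lidFR',(648,140),(355,248)),
 ('NLcollar',(603,246),(152,246)),('NRcollar',(614,153),(292,213)),('FLcollar',(500,210),(101,146)),('FRcollar',(520,110),(236,122)),
 ('NLwing',(613,234),(153,225)),('FLwing',(507,195),(104,126)),('FRwing',(530,97),(250,100))):
    t=tri(s,C(a),d,D(b)); print(k,t.round(4),R.from_euler('z',-p[2]).apply(t-[p[0],p[1],0]).round(4),'res',(proj(s,t)[0]-C(a)).round(1))
print({k:np.round(lid(0,*v),4).tolist() for k,v in dict(strip=(.195,0,.011),NLc=(.133,.055,.014),FLc=(.041,.055,.014),NLw=(.133,.055,.0365),FLw=(.041,.055,.0365)).items()})
E
```

```text
[ 0.4525823  -0.03087883  0.16529823]
[ 0.4502 -0.0309  0.1875] tool [-0.0075 -0.0002 -0.021 ] res [-1.1  7.5]
[ 0.4358 -0.0371  0.1798] tool [ 0.0086 -0.007  -0.0201] res [ 2.1 -9. ]
[ 0.4403 -0.0141  0.1847] tool [ 0.0034  0.0161 -0.0232] res [ 0.1 -0.6]
[ 0.4467 -0.0562  0.1812] tool [-0.0025 -0.0257 -0.0162] res [ 0.2 -1. ]
[ 0.4434 -0.0342  0.1832] tool [ 0.0004 -0.0039 -0.02  ] res [ 0.2 -1. ]
strip [ 0.4784 -0.033   0.0848] [-0.1205 -0.0014  0.0848] res [ 0.1 -0.7]
lidFL [0.5097 0.0625 0.0979] [-0.0927  0.0952  0.0979] res [ 0.  -0.3]
lidFR [ 0.4996 -0.1228  0.1003] [-0.0961 -0.0903  0.1003] res [ 0.1 -0.3]
NLcollar [0.5351 0.0194 0.1186] [-0.0658  0.0531  0.1186] res [ 0.  -0.1]
NRcollar [ 0.5305 -0.0872  0.1204] [-0.0664 -0.0537  0.1204] res [ 0.2 -1.3]
FLcollar [0.6197 0.0185 0.1573] [0.0188 0.0553 0.1573] res [ 0.1 -1. ]
FRcollar [ 0.6155 -0.0919  0.1591] [ 0.0187 -0.0552  0.1591] res [ 0. -0.]
NLwing [0.5278 0.0222 0.1387] [-0.0732  0.0556  0.1387] res [-0.   0.1]
FLwing [0.6137 0.0182 0.1753] [0.0128 0.0548 0.1753] res [ 0.1 -0.5]
FRwing [ 0.6063 -0.095   0.177 ] [ 0.0096 -0.0587  0.177 ] res [ 0.3 -1.8]
{'strip': [-0.1195, 0.0, 0.0896], 'NLc': [-0.0646, 0.055, 0.1185], 'FLc': [0.0188, 0.055, 0.1574], 'NLw': [-0.0741, 0.055, 0.1389], 'FLw': [0.0093, 0.055, 0.1778]}
```

```bash
cat >> model.py <<'E'
SC=dict(NL=(.133,.055),NR=(.133,-.055),FL=(.041,.055),FR=(.041,-.055))
TZ=.001  # lid-frame height of the reported TCP when gripping
def tgt(n,h): s,y=SC[n]; return ch(p,lid(0,s,y,TZ+h))[0]
def plan(n,yaw,h,k,start=None):
    P,Q=start or cur(); P1,Q1=tgt(n,h),tool(A0,yaw,-1)
    for r in rows(P,Q,P1,Q1,k): print(n,r.tolist())
    return P1,Q1
def err(n):
    P,Q=cur(); s=manip.state(); T=tool(A0,0,-1)
    e=T.inv()*Q
    print('tool-frame err mm',(Q.inv().apply(tgt(n,0)-P)*1000).round(1),'yaw(deg ccw)',(-np.rad2deg((T.inv()*Q).as_rotvec())).round(1),'F tool',Q.inv().apply(s['contact_force']).round(1),'torque',s['ft_torque'].round(2),'w',s['gripper_width'],'j',s['joint_pos'].round(2))
E
python3 - <<'E'
from model import *
a=plan('NL',.62,.055,6); plan('NL',.62,0,4,a)
E
```

```text
NL [-9.0, 9.3, 5.8, -0.1, 0.1, -6.0]
NL [-9.9, 8.3, 5.8, -0.1, 0.1, -6.0]
NL [-10.7, 7.2, 5.8, -0.1, 0.1, -6.0]
NL [-11.4, 6.1, 5.8, -0.1, 0.1, -6.0]
NL [-12.0, 4.8, 5.8, -0.1, 0.1, -6.0]
NL [-12.4, 3.5, 5.8, -0.1, 0.1, -6.0]
NL [0.0, 0.0, 13.8, 0.0, 0.0, 0.0]
NL [0.0, 0.0, 13.8, 0.0, 0.0, 0.0]
NL [0.0, 0.0, 13.8, 0.0, 0.0, 0.0]
NL [0.0, 0.0, 13.8, 0.0, 0.0, 0.0]
```

Call:
servo_tool --moves '[[[-9,9.3,5.8,-0.1,0.1,-6,34],[-9.9,8.3,5.8,-0.1,0.1,-6,34],[-10.7,7.2,5.8,-0.1,0.1,-6,34],[-11.4,6.1,5.8,-0.1,0.1,-6,34],[-12,4.8,5.8,-0.1,0.1,-6,34],[-12.4,3.5,5.8,-0.1,0.1,-6,34],[0,0,12,0,0,0,34],[0,0,12,0,0,0,34],[0,0,6,0,0,0,34],[0,0,0,0,0,0,34]]]'

```text
time: 9.8
tool_pos: [0.5304, 0.0211, 0.1281]
tool_rot: [0.201, -0.281, 0.936, -0.07]
contact_force: [-1.1, -0.1, 1.2]
gripper_width: 0.396
grasp_force: 0.0
```

```bash
python3 - <<'E'
from model import *
err('NL')
f=grab('side'); g=grab('scene'); w=grab('wrist')
a=cv2.resize(f['image'][180:340,250:390],(350,400),interpolation=2);b=cv2.resize(w['image'],(450,338))
b=np.vstack([b,np.zeros((62,450,3),np.uint8)])
cv2.imwrite('pics/grip.png',np.hstack([a,b]))
E
```

```text
tool-frame err mm [-1.5 -0.5 24.2] yaw(deg ccw) [-0.1 -0.4 35.6] F tool [ 0.5  0.2 -1.5] torque [0.05 0.2  0.02] w 0.3960711702985056 j [-0.12 -0.42  2.21  0.04  0.92 -2.29]
```

View pics/grip.png

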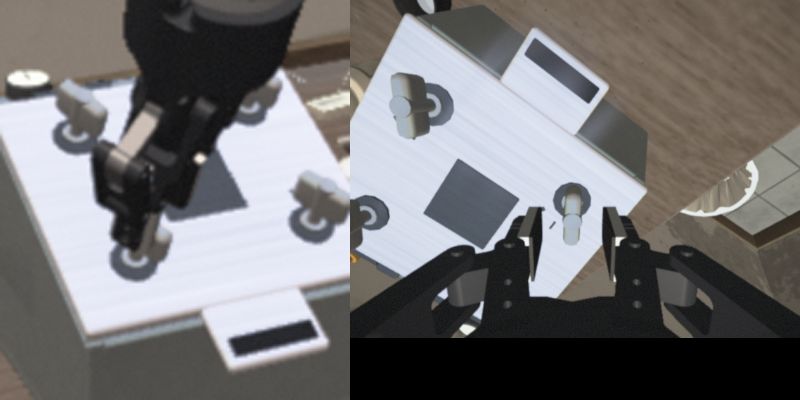

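Call:
servo_tool --moves '[[[-0.8,-0.5,10,0,0,0,34],[-0.7,0,8,0,0,0,34],[0,0,5,0,0,0,34],[0,0,0,0,0,0,34]]]'

```text
time: 10.45
tool_pos: [0.5417, 0.0214, 0.1081]
tool_rot: [0.201, -0.282, 0.936, -0.07]
contact_force: [0.5, -0.5, -0.1]
gripper_width: 0.404
grasp_force: 0.0
```

```bash
python3 - <<'E'
from model import *
err('NL')
E
```

```text
tool-frame err mm [ 0.5 -0.   1.4] yaw(deg ccw) [-0.  -0.4 35.6] F tool [-0.1 -0.6  0.3] torque [0.05 0.19 0.01] w 0.4042055714634479 j [-0.11 -0.36  2.2   0.04  0.87 -2.29]
```

Call:
servo_tool --moves '[[[0,0,0,0,0,0,0],[0,0,0,0,0,0,0],[0,0,0,0,0,0,0],[0,0,0,0,0,0,0]]]'

```text
time: 10.95
tool_pos: [0.5418, 0.0215, 0.1093]
tool_rot: [0.202, -0.282, 0.935, -0.07]
contact_force: [-5.1, 1.8, 3.2]
gripper_width: 0.104
grasp_force: 59.2
```

```bash
python3 - <<'E'
from model import *
err('NL')
E
```

```text
tool-frame err mm [1.1 0.2 2.3] yaw(deg ccw) [-0.1 -0.3 35.6] F tool [ 1.8  3.2 -5.1] torque [ 0.26  0.7  -0.02] w 0.1039282339590201 j [-0.11 -0.36  2.2   0.04  0.87 -2.29]
```

Call:
servo_tool --moves '[[[0,0,0,0,0,8.9,0],[0,0,0,0,0,8.9,0],[0,0,0,0,0,8.9,0],[0,0,0,0,0,8.9,0],[0,0,0,0,0,0,0],[0,0,0,0,0,0,0]]]'

```text
time: 11.7
tool_pos: [0.5418, 0.0216, 0.1092]
tool_rot: [0.214, 0.018, 0.977, -0.005]
contact_force: [-6.0, 1.8, 3.9]
gripper_width: 0.102
grasp_force: 59.3
```

```bash
python3 - <<'E'
from model import *
err('NL')
w=grab('wrist'); g=grab('side'); np.savez('w3.npz',**w)
# next: FR from here (retract first)
P,Q=cur(); T=tool(A0,0,-1)
print('to release->FR'); a=plan('FR',.62,.055,7,(tgt('NL',.055),T))
E
```

```text
tool-frame err mm [ 1.  -0.5  2.4] yaw(deg ccw) [-0.1 -0.3  0. ] F tool [ 3.9  1.6 -6. ] torque [ 0.27  0.73 -0.03] w 0.10230440488772743 j [-0.11 -0.36  2.2   0.04  0.87 -1.67]
to release->FR
FR [-13.1, -15.7, 0.0, 0.0, 0.0, -5.1]
FR [-11.7, -16.8, 0.0, 0.0, 0.0, -5.1]
FR [-10.2, -17.8, 0.0, 0.0, 0.0, -5.1]
FR [-8.6, -18.6, 0.0, 0.0, 0.0, -5.1]
FR [-6.9, -19.3, 0.0, 0.0, 0.0, -5.1]
FR [-5.1, -19.8, 0.0, 0.0, 0.0, -5.1]
FR [-3.4, -20.2, 0.0, 0.0, 0.0, -5.1]
```

Call:
servo_tool --moves '[[[0,0,0,0,0,0,34],[0,0,0,0,0,0,34],[0,0,-15,0,0,0,34],[0,0,-20,0,0,0,34],[0,0,-20,0,0,0,34],[-13.1,-15.7,0,0,0,-5.1,34],[-11.7,-16.8,0,0,0,-5.1,34],[-10.2,-17.8,0,0,0,-5.1,34],[-8.6,-18.6,0,0,0,-5.1,34],[-6.9,-19.3,0,0,0,-5.1,34],[-5.1,-19.8,0,0,0,-5.1,34],[-3.4,-20.2,0,0,0,-5.1,34]]]'

```text
time: 13.3
tool_pos: [0.599, -0.0911, 0.1994]
tool_rot: [0.203, -0.284, 0.935, -0.072]
contact_force: [-0.7, -0.7, 0.5]
gripper_width: 0.394
grasp_force: 0.0
```

Call:
servo_tool --moves '[[[0,0,15,0,0,0,34],[0,0,15,0,0,0,34],[0,0,0,0,0,0,34]]]'

```text
time: 13.68
tool_pos: [0.6096, -0.0897, 0.1672]
tool_rot: [0.2, -0.282, 0.936, -0.069]
contact_force: [-0.1, -0.1, -0.9]
gripper_width: 0.4
grasp_force: 0.0
```

```bash
python3 - <<'E'
from model import *
err('FR')
E
```

```text
tool-frame err mm [-0.4 -2.4 24.5] yaw(deg ccw) [ 0.1 -0.6 35.7] F tool [0.5 0.2 0.8] torque [-0.    0.25 -0.03] w 0.39992865619083734 j [-0.32 -0.22  1.99  0.14  0.97 -2.54]
```

Call:
servo_tool --moves '[[[0,-1.2,10,0,0,0,34],[0,-1,8,0,0,0,34],[0,0,5,0,0,0,34],[0,0,0,0,0,0,34],[0,0,0,0,0,0,0],[0,0,0,0,0,0,0],[0,0,0,0,0,0,0],[0,0,0,0,0,0,0]]]'

```text
time: 14.68
tool_pos: [0.6203, -0.0915, 0.1498]
tool_rot: [0.201, -0.282, 0.936, -0.069]
contact_force: [-8.1, 5.2, 3.5]
gripper_width: 0.099
grasp_force: 59.2
```

```bash
python3 - <<'E'
from model import *
err('FR')
E
```

```text
tool-frame err mm [1.  0.3 4.2] yaw(deg ccw) [ 0.2 -0.5 35.7] F tool [ 2.   7.5 -6.6] torque [0.83 1.14 0.21] w 0.0991762502413621 j [-0.32 -0.17  1.98  0.15  0.93 -2.54]
```

Call:
servo_tool --moves '[[[0,0,0,0,0,8.9,0],[0,0,0,0,0,8.9,0],[0,0,0,0,0,8.9,0],[0,0,0,0,0,8.9,0],[0,0,0,0,0,0,0],[0,0,0,0,0,0,0]]]'

```text
time: 15.42
tool_pos: [0.6206, -0.0923, 0.1499]
tool_rot: [0.212, 0.017, 0.977, -0.005]
contact_force: [-7.3, 3.1, 3.2]
gripper_width: 0.098
grasp_force: 59.0
```

```bash
python3 - <<'E'
from model import *
err('FR'); T=tool(A0,0,-1)
plan('NR',.62,.055,6,(tgt('FR',.055),T)); print(); plan('FL',.62,.055,7,(tgt('NR',.055),T));print()
print('2nd pass'); 
T2=tool(A0,-.63,-1)
plan('NL',0,.055,5,(tgt('FL',.055),T)); print(); plan('FR',0,.055,7,(tgt('NL',.055),T2)); print();plan('NR',0,.055,6,(tgt('FR',.055),T2)); print();plan('FL',0,.055,7,(tgt('NR',.055),T2))
E
```

```text
tool-frame err mm [1.3 0.4 4.2] yaw(deg ccw) [-0.1 -0.5  0.1] F tool [ 5.4  2.8 -6. ] torque [0.5  0.96 0.08] w 0.09848008907215308 j [-0.32 -0.17  1.98  0.15  0.93 -1.92]
NR [15.3, 0.0, 0.0, 0.0, 0.0, -5.9]
NR [15.3, 1.6, 0.0, 0.0, 0.0, -5.9]
NR [15.0, 3.1, 0.0, 0.0, 0.0, -5.9]
NR [14.6, 4.7, 0.0, 0.0, 0.0, -5.9]
NR [14.0, 6.2, 0.0, 0.0, 0.0, -5.9]
NR [13.3, 7.6, 0.0, 0.0, 0.0, -5.9]

FL [-13.1, 15.7, -0.0, 0.0, 0.0, -5.1]
FL [-14.5, 14.5, -0.0, 0.0, 0.0, -5.1]
FL [-15.7, 13.2, -0.0, 0.0, 0.0, -5.1]
FL [-16.8, 11.7, -0.0, 0.0, 0.0, -5.1]
FL [-17.8, 10.2, -0.0, 0.0, 0.0, -5.1]
FL [-18.6, 8.6, -0.0, 0.0, 0.0, -5.1]
FL [-19.3, 6.9, -0.0, 0.0, 0.0, -5.1]

2nd pass
NL [18.4, 0.0, 0.0, 0.0, 0.0, 0.0]
NL [18.4, 0.0, 0.0, 0.0, 0.0, 0.0]
NL [18.4, 0.0, 0.0, 0.0, 0.0, 0.0]
NL [18.4, 0.0, 0.0, 0.0, 0.0, 0.0]
NL [18.4, 0.0, 0.0, 0.0, 0.0, 0.0]

FR [-19.9, -5.0, 0.0, 0.0, -0.0, -5.2]
FR [-19.4, -6.7, -0.0, 0.0, -0.0, -5.2]
FR [-18.7, -8.4, 0.0, 0.0, -0.0, -5.2]
FR [-17.8, -10.1, 0.0, 0.0, -0.0, -5.2]
FR [-16.9, -11.6, -0.0, 0.0, -0.0, -5.2]
FR [-15.7, -13.1, -0.0, 0.0, -0.0, -5.2]
FR [-14.5, -14.5, 0.0, 0.0, -0.0, -5.2]

NR [12.4, -9.0, 0.0, 0.0, -0.0, -6.0]
NR [13.3, -7.7, 0.0, 0.0, -0.0, -6.0]
NR [14.0, -6.3, 0.0, 0.0, -0.0, -6.0]
NR [14.6, -4.8, 0.0, 0.0, -0.0, -6.0]
NR [15.0, -3.2, 0.0, 0.0, -0.0, -6.0]
NR [15.2, -1.6, 0.0, 0.0, -0.0, -6.0]

FL [-1.4, 20.4, -0.0, 0.0, -0.0, -5.2]
FL [-3.2, 20.2, -0.0, 0.0, -0.0, -5.2]
FL [-5.0, 19.9, -0.0, 0.0, -0.0, -5.2]
FL [-6.8, 19.3, -0.0, 0.0, -0.0, -5.2]
FL [-8.5, 18.7, -0.0, 0.0, -0.0, -5.2]
FL [-10.1, 17.8, -0.0, 0.0, -0.0, -5.2]
FL [-11.7, 16.8, -0.0, 0.0, -0.0, -5.2]
```

Call:
servo_tool --moves '[[[0,0,0,0,0,0,34],[0,0,0,0,0,0,34],[0,0,-15,0,0,0,34],[0,0,-20,0,0,0,34],[0,0,-18,0,0,0,34],[15.3,0,0,0,0,-5.9,34],[15.3,1.6,0,0,0,-5.9,34],[15,3.1,0,0,0,-5.9,34],[14.6,4.7,0,0,0,-5.9,34],[14,6.2,0,0,0,-5.9,34],[13.3,7.6,0,0,0,-5.9,34],[0,0,10,0,0,0,34]]]'

```text
time: 16.92
tool_pos: [0.5205, -0.0897, 0.1519]
tool_rot: [0.203, -0.28, 0.936, -0.071]
contact_force: [-0.2, -0.0, 0.9]
gripper_width: 0.4
grasp_force: 0.0
```

Call:
servo_tool --moves '[[[0,0,15,0,0,0,34],[0,0,5,0,0,0,34],[0,0,0,0,0,0,34]]]'

```text
time: 17.3
tool_pos: [0.5287, -0.0895, 0.1317]
tool_rot: [0.202, -0.281, 0.936, -0.07]
contact_force: [1.0, -0.6, -0.2]
gripper_width: 0.4
grasp_force: 0.0
```

```bash
python3 - <<'E'
from model import *
err('NR')
E
```

```text
tool-frame err mm [ 1.1  2.1 26.5] yaw(deg ccw) [-0.  -0.4 35.5] F tool [-0.4 -0.9  0.6] torque [0.02 0.19 0.03] w 0.4004171151411025 j [-0.39 -0.41  2.2   0.17  0.95 -2.61]
```

Call:
servo_tool --moves '[[[0.5,1,10,0,0,0,34],[0.3,0.5,8,0,0,0,34],[0,0,6,0,0,0,34],[0,0,0,0,0,0,34],[0,0,0,0,0,0,0],[0,0,0,0,0,0,0],[0,0,0,0,0,0,0],[0,0,0,0,0,0,0]]]'

```text
time: 18.3
tool_pos: [0.5365, -0.0881, 0.1101]
tool_rot: [0.202, -0.281, 0.936, -0.069]
contact_force: [-6.3, 5.3, 4.5]
gripper_width: 0.104
grasp_force: 58.9
```

```bash
python3 - <<'E'
from model import *
err('NR')
E
```

```text
tool-frame err mm [ 0.6 -0.5  3.7] yaw(deg ccw) [ 0.1 -0.4 35.5] F tool [ 0.3  6.5 -6.8] torque [0.71 0.86 0.15] w 0.10448219116509283 j [-0.38 -0.36  2.2   0.18  0.9  -2.61]
```

Call:
servo_tool --moves '[[[0,0,0,0,0,8.9,0],[0,0,0,0,0,8.9,0],[0,0,0,0,0,8.9,0],[0,0,0,0,0,8.8,0],[0,0,0,0,0,0,0],[0,0,0,0,0,0,0]]]'

```text
time: 19.05
tool_pos: [0.5366, -0.0883, 0.1102]
tool_rot: [0.213, 0.018, 0.977, -0.004]
contact_force: [-5.5, 4.5, 4.0]
gripper_width: 0.1
grasp_force: 58.8
```

```bash
python3 - <<'E'
from model import *
err('NR')
E
```

```text
tool-frame err mm [ 0.3 -0.5  3.7] yaw(deg ccw) [-0.  -0.4  0. ] F tool [ 3.5  4.3 -6.1] torque [0.57 0.83 0.17] w 0.10014756981620869 j [-0.38 -0.36  2.2   0.18  0.9  -1.99]
```

Call:
servo_tool --moves '[[[0,0,0,0,0,0,34],[0,0,0,0,0,0,34],[0,0,-15,0,0,0,34],[0,0,-20,0,0,0,34],[0,0,-20,0,0,0,34],[-13.1,15.7,0,0,0,-5.1,34],[-14.5,14.5,0,0,0,-5.1,34],[-15.7,13.2,0,0,0,-5.1,34],[-16.8,11.7,0,0,0,-5.1,34],[-17.8,10.2,0,0,0,-5.1,34],[-18.6,8.6,0,0,0,-5.1,34],[-19.3,6.9,0,0,0,-5.1,34]]]'

```text
time: 20.55
tool_pos: [0.6024, 0.0191, 0.2]
tool_rot: [0.203, -0.284, 0.935, -0.072]
contact_force: [0.9, -1.3, -0.2]
gripper_width: 0.395
grasp_force: 0.0
```

Call:
servo_tool --moves '[[[0,0,15,0,0,0,34],[0,0,15,0,0,0,34],[0,0,0,0,0,0,34]]]'

```text
time: 20.92
tool_pos: [0.6128, 0.0177, 0.1677]
tool_rot: [0.2, -0.282, 0.936, -0.07]
contact_force: [-0.4, -0.0, -0.2]
gripper_width: 0.397
grasp_force: 0.0
```

```bash
python3 - <<'E'
from model import *
err('FL')
E
```

```text
tool-frame err mm [-2.3 -0.5 25.2] yaw(deg ccw) [ 0.  -0.6 35.7] F tool [ 0.4  0.2 -0. ] torque [-0.01  0.2   0.05] w 0.3971074311116599 j [-0.1  -0.23  1.99  0.03  0.95 -2.27]
```

Call:
servo_tool --moves '[[[-1,-0.3,10,0,0,0,34],[-1,0,8,0,0,0,34],[0,0,5,0,0,0,34],[0,0,0,0,0,0,34],[0,0,0,0,0,0,0],[0,0,0,0,0,0,0],[0,0,0,0,0,0,0],[0,0,0,0,0,0,0]]]'

```text
time: 21.92
tool_pos: [0.6257, 0.0187, 0.1514]
tool_rot: [0.202, -0.282, 0.935, -0.071]
contact_force: [-4.8, -0.7, 3.8]
gripper_width: 0.098
grasp_force: 59.3
```

```bash
python3 - <<'E'
from model import *
err('FL')
E
```

```text
tool-frame err mm [2.7 1.1 5.1] yaw(deg ccw) [-0.1 -0.3 35.7] F tool [ 2.7  0.9 -5.5] torque [ 0.06  0.5  -0.17] w 0.09814922612030372 j [-0.1  -0.18  1.98  0.03  0.91 -2.27]
```

Call:
servo_tool --moves '[[[0,0,0,0,0,8.9,0],[0,0,0,0,0,8.9,0],[0,0,0,0,0,8.9,0],[0,0,0,0,0,8.9,0],[0,0,0,0,0,0,0],[0,0,0,0,0,0,0]]]'

```text
time: 22.68
tool_pos: [0.626, 0.0176, 0.1515]
tool_rot: [0.215, 0.016, 0.977, -0.007]
contact_force: [-3.1, -4.9, 3.3]
gripper_width: 0.098
grasp_force: 59.2
```

```bash
python3 - <<'E'
from model import *
err('FL')
E
```

```text
tool-frame err mm [3.2 0.5 5.1] yaw(deg ccw) [-0.3 -0.2  0.3] F tool [ 1.3 -5.  -4.2] torque [-0.64  0.47 -0.37] w 0.09811721156578176 j [-0.1  -0.18  1.98  0.03  0.91 -1.65]
```

Call:
servo_tool --moves '[[[0,0,0,0,0,0,34],[0,0,0,0,0,0,34],[0,0,-15,0,0,0,34],[0,0,-20,0,0,0,34],[0,0,-17,0,0,0,34],[19,0,0,0,0,0,34],[19,0,0,0,0,0,34],[19,0,0,0,0,0,34],[19,0,0,0,0,0,34],[19,0,0,0,0,0,34],[0,0,15,0,0,0,34],[0,0,15,0,0,0,34]]]'

```text
time: 24.18
tool_pos: [0.5312, 0.0219, 0.1312]
tool_rot: [0.215, 0.017, 0.976, -0.006]
contact_force: [-0.1, -0.7, -0.1]
gripper_width: 0.398
grasp_force: 0.0
```

Call:
servo_tool --moves '[[[0,0,0,0,0,0,34]]]'

```text
time: 24.3
tool_pos: [0.5299, 0.022, 0.1291]
tool_rot: [0.212, 0.017, 0.977, -0.005]
contact_force: [-0.5, 0.0, -0.7]
gripper_width: 0.397
grasp_force: 0.0
```

```bash
python3 - <<'E'
from model import *
err('NL')
E
```

```text
tool-frame err mm [-1.6 -0.5 25.4] yaw(deg ccw) [-0.2 -0.5  0.1] F tool [0.7 0.  0.4] torque [0.02 0.18 0.05] w 0.39721481022410454 j [-0.12 -0.42  2.21  0.04  0.93 -1.67]
```

Descend, grip, turn about 38° to the stop.

Call:
servo_tool --moves '[[[-0.8,-0.3,10,0,0,0,34],[-0.7,0,8,0,0,0,34],[0,0,5,0,0,0,34],[0,0,0,0,0,0,34],[0,0,0,0,0,0,0],[0,0,0,0,0,0,0],[0,0,0,0,0,0,0],[0,0,0,0,0,0,0]]]'

```text
time: 25.3
tool_pos: [0.5413, 0.0216, 0.1114]
tool_rot: [0.214, 0.017, 0.977, -0.005]
contact_force: [-2.8, 2.5, 4.0]
gripper_width: 0.102
grasp_force: 59.7
```

```bash
python3 - <<'E'
from model import *
err('NL')
E
```

```text
tool-frame err mm [ 1.4 -0.5  4.5] yaw(deg ccw) [-0.1 -0.2  0.1] F tool [ 0.9  2.4 -4.9] torque [0.56 0.42 0.16] w 0.10207108928394307 j [-0.11 -0.37  2.2   0.04  0.88 -1.67]
```

Call:
servo_tool --moves '[[[0,0,0,0,0,9,0],[0,0,0,0,0,9,0],[0,0,0,0,0,9,0],[0,0,0,0,0,7,0],[0,0,0,0,0,3,0],[0,0,0,0,0,1,0],[0,0,0,0,0,0,0]]]'

```text
time: 26.18
tool_pos: [0.5413, 0.0214, 0.1114]
tool_rot: [0.204, 0.333, 0.918, 0.064]
contact_force: [-4.1, 3.4, 4.7]
gripper_width: 0.103
grasp_force: 60.1
```

```bash
python3 - <<'E'
from model import *
err('NL')
E
```

```text
tool-frame err mm [ 0.9 -1.1  4.5] yaw(deg ccw) [ -0.3  -0.2 -37.7] F tool [ 3.5  1.5 -6. ] torque [0.24 0.53 0.73] w 0.10276670935727268 j [-0.11 -0.37  2.2   0.04  0.88 -1.01]
```

Call:
servo_tool --moves '[[[0,0,0,0,0,0,34],[0,0,0,0,0,0,34],[0,0,-15,0,0,0,34],[0,0,-20,0,0,0,34],[0,0,-18,0,0,0,34],[-19.9,-4.6,0,0,0,-5.4,34],[-19.4,-6.4,0,0,0,-5.4,34],[-18.7,-8.1,0,0,0,-5.4,34],[-17.8,-9.9,0,0,0,-5.4,34],[-16.9,-11.6,0,0,0,-5.4,34],[-15.7,-13.1,0,0,0,-5.4,34],[-14.5,-14.5,0,0,0,-5.4,34]]]'

```text
time: 27.68
tool_pos: [0.5974, -0.0922, 0.1987]
tool_rot: [0.215, 0.017, 0.977, -0.006]
contact_force: [1.1, -0.1, -0.1]
gripper_width: 0.396
grasp_force: 0.0
```

Call:
servo_tool --moves '[[[0,0,15,0,0,0,34],[0,0,15,0,0,0,34],[0,0,0,0,0,0,34]]]'

```text
time: 28.05
tool_pos: [0.6082, -0.0908, 0.1666]
tool_rot: [0.212, 0.019, 0.977, -0.004]
contact_force: [-0.1, -1.0, 0.1]
gripper_width: 0.396
grasp_force: 0.0
```

```bash
python3 - <<'E'
from model import *
err('FR')
E
```

```text
tool-frame err mm [-3.2 -0.6 24.5] yaw(deg ccw) [-0.1 -0.6 -0.1] F tool [-0.  -1.  -0.1] torque [ 0.01  0.23 -0.06] w 0.39571240894461274 j [-0.33 -0.22  1.99  0.14  0.97 -1.92]
```

Call:
servo_tool --moves '[[[-1.2,-0.4,10,0,0,0,34],[-1,0,8,0,0,0,34],[0,0,5,0,0,0,34],[0,0,0,0,0,0,34],[0,0,0,0,0,0,0],[0,0,0,0,0,0,0],[0,0,0,0,0,0,0],[0,0,0,0,0,0,0]]]'

```text
time: 29.05
tool_pos: [0.6214, -0.0925, 0.1506]
tool_rot: [0.214, 0.019, 0.977, -0.005]
contact_force: [-3.7, 3.6, 4.7]
gripper_width: 0.104
grasp_force: 59.6
```

Call:
servo_tool --moves '[[[0,0,0,0,0,9,0],[0,0,0,0,0,9,0],[0,0,0,0,0,9,0],[0,0,0,0,0,7,0],[0,0,0,0,0,3,0],[0,0,0,0,0,1,0],[0,0,0,0,0,0,0]]]'

```text
time: 29.92
tool_pos: [0.6209, -0.0939, 0.1504]
tool_rot: [0.204, 0.335, 0.918, 0.063]
contact_force: [-5.8, -1.2, 3.2]
gripper_width: 0.103
grasp_force: 60.2
```

```bash
python3 - <<'E'
from model import *
err('FR')
E
```

```text
tool-frame err mm [2.7 0.5 4.4] yaw(deg ccw) [ -0.4  -0.2 -37.9] F tool [ 2.2 -3.6 -5.4] torque [-0.4   0.77  0.44] w 0.10311917164221622 j [-0.32 -0.17  1.98  0.14  0.92 -1.26]
```

Call:
servo_tool --moves '[[[0,0,0,0,0,0,34],[0,0,0,0,0,0,34],[0,0,-15,0,0,0,34],[0,0,-20,0,0,0,34],[0,0,-17,0,0,0,34],[12.7,-9.2,0,0,0,-6.3,34],[13.6,-7.8,0,0,0,-6.3,34],[14.3,-6.3,0,0,0,-6.3,34],[14.9,-4.8,0,0,0,-6.3,34],[15.3,-3.2,0,0,0,-6.3,34],[15.5,-1.6,0,0,0,-6.3,34],[0,0,10,0,0,0,34]]]'

```text
time: 31.42
tool_pos: [0.5187, -0.0868, 0.1498]
tool_rot: [0.215, 0.021, 0.976, -0.005]
contact_force: [0.2, -0.4, -0.2]
gripper_width: 0.395
grasp_force: 0.0
```

Call:
servo_tool --moves '[[[0,0,15,0,0,0,34],[0,0,5,0,0,0,34],[0,0,0,0,0,0,34]]]'

```text
time: 31.8
tool_pos: [0.527, -0.0867, 0.1298]
tool_rot: [0.213, 0.021, 0.977, -0.004]
contact_force: [-0.4, 0.4, -0.1]
gripper_width: 0.394
grasp_force: 0.0
```

```bash
python3 - <<'E'
from model import *
err('NR')
E
```

```text
tool-frame err mm [-0.3 -1.7 25.5] yaw(deg ccw) [-0.1 -0.4 -0.3] F tool [ 0.4  0.4 -0.1] torque [-0.01  0.21  0.03] w 0.39392603537466386 j [-0.38 -0.41  2.2   0.17  0.95 -1.98]
```

Call:
servo_tool --moves '[[[0,-0.8,10,0,0,0,34],[0,-0.4,8,0,0,0,34],[0,0,5.5,0,0,0,34],[0,0,0,0,0,0,34],[0,0,0,0,0,0,0],[0,0,0,0,0,0,0],[0,0,0,0,0,0,0],[0,0,0,0,0,0,0]]]'

```text
time: 32.8
tool_pos: [0.5369, -0.0883, 0.1099]
tool_rot: [0.214, 0.02, 0.977, -0.005]
contact_force: [-1.5, 2.9, 3.8]
gripper_width: 0.101
grasp_force: 59.6
```

Call:
servo_tool --moves '[[[0,0,0,0,0,9,0],[0,0,0,0,0,9,0],[0,0,0,0,0,9,0],[0,0,0,0,0,7,0],[0,0,0,0,0,3,0],[0,0,0,0,0,1,0],[0,0,0,0,0,0,0]]]'

```text
time: 33.67
tool_pos: [0.5368, -0.0886, 0.1098]
tool_rot: [0.204, 0.336, 0.917, 0.065]
contact_force: [-5.6, 1.4, 5.2]
gripper_width: 0.102
grasp_force: 60.6
```

```bash
python3 - <<'E'
from model import *
err('NR')
E
```

```text
tool-frame err mm [ 0.2 -0.3  3.3] yaw(deg ccw) [ -0.3  -0.2 -38.1] F tool [ 3.  -0.9 -7.1] torque [0.03 0.6  0.71] w 0.10181290472215261 j [-0.38 -0.36  2.2   0.18  0.9  -1.33]
```

Call:
servo_tool --moves '[[[0,0,0,0,0,0,34],[0,0,0,0,0,0,34],[0,0,-15,0,0,0,34],[0,0,-20,0,0,0,34],[0,0,-19,0,0,0,34],[-1,20.4,0,0,0,-5.4,34],[-2.9,20.2,0,0,0,-5.4,34],[-4.8,19.9,0,0,0,-5.4,34],[-6.6,19.3,0,0,0,-5.4,34],[-8.5,18.7,0,0,0,-5.4,34],[-10.1,17.8,0,0,0,-5.4,34],[-11.7,16.8,0,0,0,-5.4,34]]]'

```text
time: 35.17
tool_pos: [0.6039, 0.0177, 0.1988]
tool_rot: [0.215, 0.021, 0.976, -0.005]
contact_force: [0.1, -0.5, 0.0]
gripper_width: 0.394
grasp_force: 0.0
```

Call:
servo_tool --moves '[[[0,0,15,0,0,0,34],[0,0,15,0,0,0,34],[0,0,0,0,0,0,34]]]'

```text
time: 35.55
tool_pos: [0.6144, 0.0163, 0.1668]
tool_rot: [0.212, 0.023, 0.977, -0.004]
contact_force: [0.4, 0.0, 0.4]
gripper_width: 0.399
grasp_force: 0.0
```

```bash
python3 - <<'E'
from model import *
err('FL')
E
```

```text
tool-frame err mm [-1.   2.2 23.7] yaw(deg ccw) [-0.2 -0.6 -0.5] F tool [-0.5  0.  -0.2] torque [-0.02  0.17  0.  ] w 0.3991232817663259 j [-0.11 -0.22  1.99  0.03  0.95 -1.64]
```

Call:
servo_tool --moves '[[[0,1,10,0,0,0,34],[0,0.8,8,0,0,0,34],[0,0,4,0,0,0,34],[0,0,0,0,0,0,34],[0,0,0,0,0,0,0],[0,0,0,0,0,0,0],[0,0,0,0,0,0,0],[0,0,0,0,0,0,0]]]'

```text
time: 36.55
tool_pos: [0.6255, 0.0177, 0.1508]
tool_rot: [0.214, 0.022, 0.976, -0.005]
contact_force: [-3.2, -3.6, 2.8]
gripper_width: 0.101
grasp_force: 59.7
```

Call:
servo_tool --moves '[[[0,0,0,0,0,9,0],[0,0,0,0,0,9,0],[0,0,0,0,0,9,0],[0,0,0,0,0,7,0],[0,0,0,0,0,3,0],[0,0,0,0,0,1,0],[0,0,0,0,0,0,0]]]'

```text
time: 37.42
tool_pos: [0.6253, 0.0169, 0.1507]
tool_rot: [0.204, 0.338, 0.916, 0.064]
contact_force: [-5.6, -7.0, 3.9]
gripper_width: 0.1
grasp_force: 60.6
```

```bash
python3 - <<'E'
from model import *
err('FL')
E
```

```text
tool-frame err mm [ 2.4 -0.5  4.6] yaw(deg ccw) [ -0.4  -0.1 -38.3] F tool [-1.9 -7.7 -5.8] torque [-1.2   0.66  0.17] w 0.09998933945614993 j [-0.1  -0.18  1.98  0.03  0.91 -0.98]
```

Call:
servo_tool --moves '[[[0,0,0,0,0,0,34],[0,0,0,0,0,0,34],[0,0,-15,0,0,0,34],[0,0,-30,0,0,0,34],[0,0,-40,0,0,0,34],[20,20,-45,0,0,0,34],[20,40,-45,0,0,0,34],[20,40,-30,0,0,0,34],[0,40,0,0,0,0,34],[0,40,0,0,0,0,34],[0,0,0,0,0,0,34]]]'

```text
time: 38.8
tool_pos: [0.606, 0.1993, 0.364]
tool_rot: [0.204, 0.338, 0.916, 0.066]
contact_force: [-0.6, 0.0, 0.4]
gripper_width: 0.398
grasp_force: 0.0
```

```bash
python3 - <<'E'
from model import *
s0=dict(np.load('scene2.npz')); s1=grab('scene'); d0=dict(np.load('side2.npz')); d1=grab('side'); print(cur()[0])
def strip(f):
    u=proj(f,ch(p,lid(0,.195,0,.011)))[0].astype(int); x,y=u; c=f['image'][y-12:y+12,x-20:x+20]
    m=(c.max(2)<75).astype(np.uint8); n,l,st,ce=cv2.connectedComponentsWithStats(m)
    i=1+st[1:,4].argmax(); return (ce[i]+[x-20,y-12]).round(1),st[i,4]
for f in(s0,s1,d0,d1): print('strip',strip(f))
for f in (s0,s1,d0,d1):
  for n,(s,y) in SC.items():
    # wing top face z=.045: darkness along candidate yaws vs lid white
    best=[]
    for yaw in np.deg2rad(np.arange(-60,61,6)):
        L=[ch(p,lid(0,s-r*np.cos(yaw),y+r*np.sin(yaw),.034+k))[0] for r in np.linspace(-.016,.016,17) for k in(0,.008)]
        u=proj(f,L).round().astype(int); v=f['image'][u[:,1],u[:,0]].astype(int).mean(1); best.append(np.mean((v>110)&(v<215)))
    b=np.array(best); a=np.arange(-60,61,6); print(n,'yaw~',round(float((a*(b>=b.max()-.03)).sum()/(b>=b.max()-.03).sum())),b.max().round(2),end=' | ')
  print()
E
```

```text
[0.60508661 0.19741348 0.36275235]
strip (array([384. , 253.7]), np.int32(67))
strip (array([386. , 258.5]), np.int32(10))
strip (array([358.8, 314.7]), np.int32(208))
strip (array([358.8, 314.7]), np.int32(211))
NL yaw~ 39 0.97 | NR yaw~ 42 0.94 | FL yaw~ 38 0.91 | FR yaw~ 22 0.76 | 
NL yaw~ -8 0.62 | NR yaw~ 45 0.79 | FL yaw~ 60 0.44 | FR yaw~ -2 0.41 | 
NL yaw~ 36 0.59 | NR yaw~ 30 0.44 | FL yaw~ 18 0.56 | FR yaw~ -36 0.24 | 
NL yaw~ -45 0.88 | NR yaw~ -38 0.91 | FL yaw~ -35 0.79 | FR yaw~ -38 0.82 |
```

```bash
python3 -c "
from plant import manip
print(manip.job_done())"
```

```text
the job is handed in; nothing more can be done
None
```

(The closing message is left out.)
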